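Draw a plate out of the slotted rack and lean it on the stand

ROBOT

A 6-joint arm with a two-finger parallel gripper is mounted at the origin on a cart in front of the work surface, level with it; the furniture and walls round the work are solid. World frame = base frame: x ahead of the robot, y to its left, z up, the work surface at z = 0. Lengths are in mm, angles in rad, forces in N, time in s.
With the tool pointing down it reaches from about 350 to 775 mm from the base axis. Payload 7.3 kg.
Tool frame: the origin (TCP) lies midway between the tips of the shut fingers; the grasp point (between the pads) lies 19 mm behind it; z points along the fingers, y is the line along which they close (so a half turn about z gives the same grasp; the last joint's range is limited). The gripper opens to 92 mm and grips with 3 to 60 N. Pads are 19 mm wide; open, the fingers measure 130 mm over their backs; the gripper's body (75 mm by 190 mm) begins 47 mm behind the grasp point.
Start: joints at [-1.436, 0.342, 1.524, -0, 1.275, -0.146], TCP at [145.513, -504.455, 188.941] pointing down, gripper open.
Joint ranges: [-2.53, 2.53], [-0.77, 2.02], [0.04, 2.7], [-1, 4.14], [0.28, 2.66], [-3.11, 3.11]. Speed limits (rad/s): [2.57, 2.57, 3.14, 3.14, 3.14, 3.14].

INTERFACE

Orientations are given as [roll, pitch, yaw] about the fixed x, y, z axes, in that order (R = Rz(yaw) Ry(pitch) Rx(roll)).
In Python, from plant import bot gives the robot as it stands.
- The arm moves only by the tool servo_tool, never from a script. Its argument "deltas" is a list of rows, each a list of 2 entries, a list of its own where there are three numbers: the shift along the tool's x, y, z in m, then the turn, a rotation vector about the tool's x, y, z in degrees. A call has 1 to 20 rows; each row shifts and turns the commanded pose from where the row before left it, along the tool's axes as they then stand; what a row does not reach is not made up. A row lasts 1/8 s, in which the tool goes at most 62.5 mm and 10.7 degrees, less where a joint would pass 70% of its speed; a pose out of reach is approached as far as the arm can. A call with a gripper value outside its range is refused whole. "fingers" is the opening, from 0 (shut) to 1 (fully open), set as the call begins (left out, the last holds). The fingers move at their own pace and stop on an object; the grip force is fixed at half the most. Time passes only in rows, so rows that do not move let the fingers close. It gives the time, the measured TCP pose, the force, the opening and the grip force at its end, in the units of the state.
- bot.get_obs(): the state, without advancing time (a new reading comes with each control period).
- bot.capture(name): name is "side" or "top"; returns the picture (400x640x3 uint8, red, green, blue); there is no depth.
- bot.camera_model(name): a dict with "mtx" (3x3 intrinsics, pixels), "xyz" and "rotation" of the camera in the world. Camera axes: x right, y down, z forward; pixel columns grow to the right and rows downward; lengths in mm; the calibration is good to about 2 mm. A picture is of the moment at which its call begins. camera_model takes no time and is no camera call.
- bot.close_job(): hands the job in; it is judged then, once.
The state is a dict: "time": time; "joint_positions": joint angles; "dq": joint speeds; "tau": joint torques, N m; "tool_pos": TCP position; "tcp_rot": TCP orientation; "contact_force": force on the tool from outside, world axes, zero at the start; "moment": the same for the moment, N m; "grip_width": finger opening in mm; "finger_force": force on a finger pad.
Only numpy, scipy, OpenCV 4.12 (cv2) and the standard library are available. Lean on these libraries where they do the work, as an engineer would, in place of code of your own. Each camera call takes 0.05 s, during which the arm holds its last target. There are 200 camera calls.

TASK

Swing the rack's keeper bar right round to the left as far as it goes, so that it is clear of the plates. Then draw the plate with the two clipped top corners straight up out of its slots by its top edge, and lean it on the sloped stand, clipped corners still up, centred, lower edge on the ledge and its face flat against the back board; let the lower edge stand on the ledge before you let go. Leave the other two plates in their slots, the keeper bar swung clear, and the white printed comb between rack and stand undisturbed.

Things in the scene. Friction and masses are not known exactly. Their poses are not given: they have to be found in the camera images.
- rack: Fixed grey rack, 114 mm wide (y), base 8 mm thick, x -65 to 105; origin on the table under the middle slot, x away from the robot. Slots at x = -44, 0, 44 mm, 11 mm wide, are grooves in two upright cheeks (tops z = 70 mm, 79 mm apart, groove to groove 94). The plates stand on the base in them, in any order. A post at x = 92, y = 0 carries the keeper bar.
- keeper (a joint): Keeper bar: flat steel bar 14 mm wide, z = 122 to 132 mm, 4 mm above the plates; turns level about the post at rack x = 92, y = 0. Value (rad): 0 = it points along the rack's -x over the middle of the plates; grows as its free end swings to the rack's +y (left); 1.6 = its stop, the bar then lies crosswise behind the plates. It stays where it is left.
- keeper_peg (a point): Middle of the upright dark peg on the keeper bar's free end, 13 mm in diameter, standing from z = 131 to 162 mm (this point at z = 147 mm), 158 mm from the bar's pivot; push the bar by it.
- plate_clipped: The wanted plate: bare aluminium, 8 mm thick (x), 90 wide (y), 110 high (z), about 200 g; its two top corners are clipped at 45 degrees by 18 mm, so its top edge is 54 mm long. Origin at the middle of its lower edge, z up. In the rack its lower edge is at z = 8 mm, its top at 118 mm.
- plate_square_1: Another aluminium plate of the same size with square top corners; same origin and axes. To stay in its slot.
- plate_square_2: A second plate with square top corners; same origin and axes. To stay in its slot.
- stand_rest: Sloped part of the fixed grey stand. Origin: middle of the corner of board and ledge, 22 mm up. z up along the board, which leans back 0.35 rad; x into the board, y along the ledge. Board 90 mm wide, face x = 0, up to z = 70; ledge z = 0, x = 0 to -18, then a lip 4 thick, 8 high. A well leaned plate has its origin at (-4, 0, 0) mm.
- printed_comb: White printed comb-like part, 118 x 76 x 20 mm, lying loose on the table between rack and stand; origin at the middle of its underside. A bystander.
Not all that is in view belongs to the job. Leave any purple look-alike of the plate_clipped alone.

How it is judged:
By the outcome, as a careful person would: the job done as asked, in the order asked, and still so for the second after the job is handed in, with the robot touching nothing.
It also fails if it takes over 58 s, if anything falls off the work surface, if the arm or the gripper's body presses on something with over 40 N, if the wrist force passes 120 N, or if a joint passes its speed limit or range.

## Working session

There is one attempt and no reset: what is moved stays moved. The work goes in short steps, Python scripts to look and compute and a tool call to move; the robot and the scene stay as the last step left them, time stands still between calls to the robot, and variables do not carry over. Pictures are saved under pics/ and viewed, at most 10 in all, crops included, and the job is handed in when it is done.

Besides the shell and the picture viewer there is one more tool, called after ">>>" as name(argument=value, ...) on one line, values as JSON. servo_tool: Moves the arm, as the interface text tells. Its arguments: {"type":"object","properties":{"deltas":{"type":"array"},"fingers":{"type":"number"}},"required":["deltas"]}

```bash
mkdir -p pics; ls; python3 - <<'E'
from plant import bot
import cv2,numpy as np
for n in("side","top"):
    cv2.imwrite(f"pics/{n}0.png",cv2.resize(bot.capture(n)[:,:,::-1],(800,500),interpolation=cv2.INTER_CUBIC))
    m=bot.camera_model(n);print(n,m)
print(bot.get_obs())
E
```

```text
pics
side {'mtx': array([[454.41933504,   0.        , 315.58901383],
       [  0.        , 454.41933504, 200.99630203],
       [  0.        ,   0.        ,   1.        ]]), 'xyz': array([134.20418271, 968.41021985, 647.04337036]), 'rotation': array([-2.02978251,  0.00520006, -2.74718101])}
top {'mtx': array([[380.80990945,   0.        , 320.87732041],
       [  0.        , 380.80990945, 195.80619264],
       [  0.        ,   0.        ,   1.        ]]), 'xyz': array([ 415.50310423,   -6.72651883, 1011.63936352]), 'rotation': array([-3.01234467,  0.02690743, -1.56694186])}
{'time': 0.1, 'joint_positions': array([-1.43601560e+00,  3.42639669e-01,  1.52492574e+00,  1.72088995e-05,
        1.27539714e+00, -1.45979819e-01]), 'dq': array([-0.00143501,  0.00032884, -0.00237551,  0.00072496,  0.00028597,
       -0.00038895]), 'tau': array([ 1.77812974e-03, -4.32003558e+01, -2.44694853e+01,  7.19103031e-02,
        5.26375172e-02, -4.35712275e-05]), 'tool_pos': array([ 145.45130584, -504.01724972,  188.3199576 ]), 'tcp_rot': array([-3.14023973e+00, -2.15548316e-04,  2.80755374e-01]), 'contact_force': array([ 0.27706377, -0.0255846 ,  0.44735874]), 'moment': array([-0.0226106 ,  0.02662325,  0.00076515]), 'finger_force': 0.0, 'grip_width': 91.9000643805418}
```

View pics/side0.png

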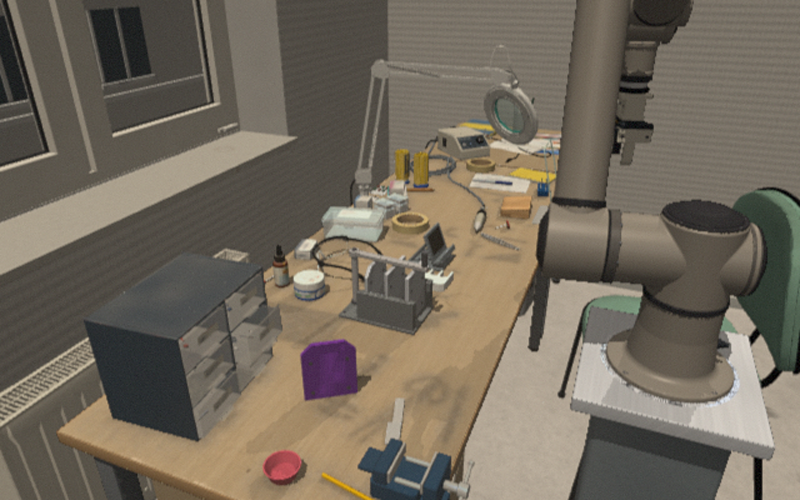

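View pics/top0.png

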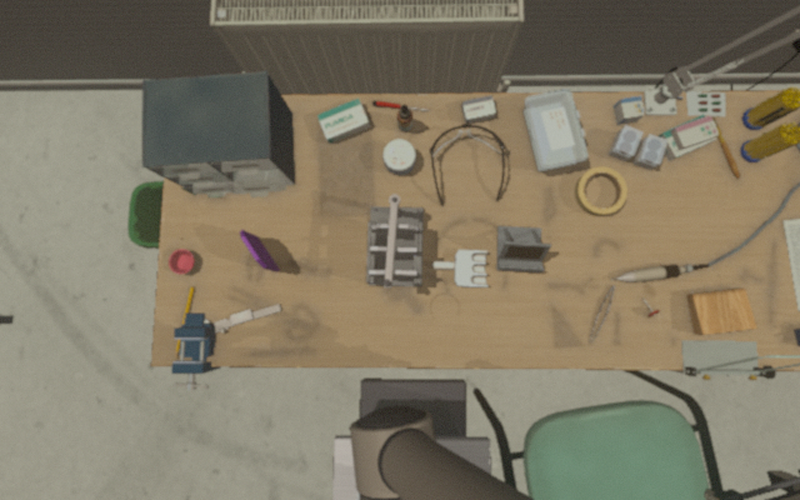

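The side view shows the rack at (390,290) and the stand at (435,245). The top view (scale 1.25) shows the rack at (396,245) with its far end up, the bar from its post at (394,200) to (389,285), the comb at (465,268) and the stand at (521,250). I'll enlarge both.

```bash
cat > h.py <<'E'
from plant import bot
import cv2,numpy as np
from scipy.spatial.transform import Rotation as R
def P(n,X):
    m=bot.camera_model(n);r=R.from_euler('xyz',m['rotation'])
    c=r.inv().apply(np.atleast_2d(X)-m['xyz']);p=c@m['mtx'].T
    return p[:,:2]/p[:,2:]
def ray(n,uv):
    m=bot.camera_model(n);d=np.linalg.inv(m['mtx'])@[uv[0],uv[1],1]
    return m['xyz'],R.from_euler('xyz',m['rotation']).apply(d)
def atz(n,uv,z):
    o,d=ray(n,uv);return o+d*(z-o[2])/d[2]
def tri(ut,us):
    o1,d1=ray('top',ut);o2,d2=ray('side',us);d1=d1/np.linalg.norm(d1);d2=d2/np.linalg.norm(d2)
    s=np.linalg.lstsq(np.c_[d1,-d2],o2-o1,rcond=None)[0]
    a=o1+s[0]*d1;b=o2+s[1]*d2;return (a+b)/2,np.linalg.norm(a-b)
def crop(n,x,y,w,h,k,f):
    im=bot.capture(n)[y:y+h,x:x+w,::-1]
    cv2.imwrite(f,cv2.resize(im,None,fx=k,fy=k,interpolation=cv2.INTER_CUBIC))
E
python3 - <<'E'
from h import *
crop('top',285,150,160,90,5,'pics/t1.png')
crop('side',268,172,110,95,6,'pics/s1.png')
E
```

```text
(no output)
```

View pics/t1.png

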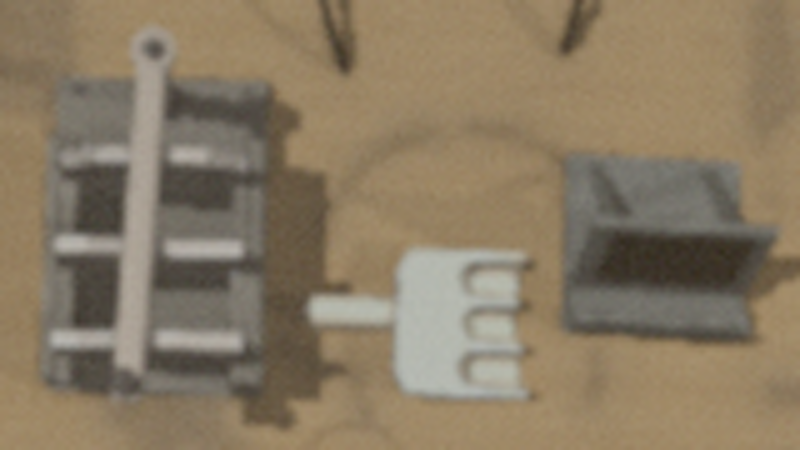

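View pics/s1.png

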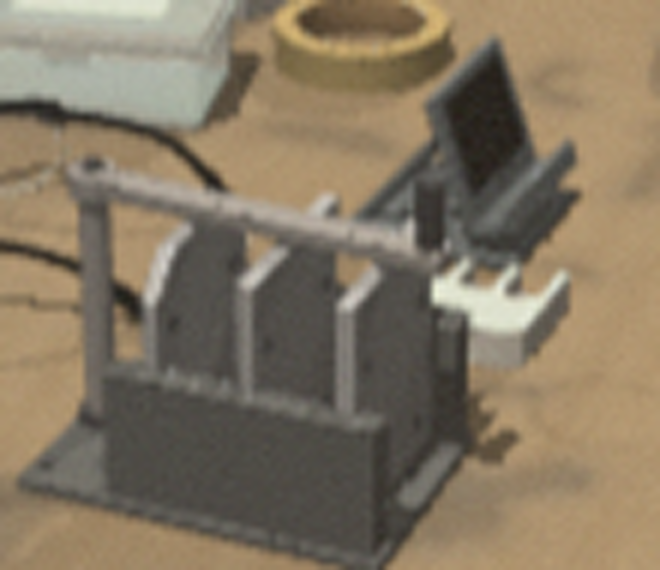

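In the crops the far plate (rack x=+44) is the clipped one: its corner slopes from (155,270) to (195,222) in the side crop, and its bright top edge is shorter in the top crop. Next I fit the rack and stand poses from both views.

```bash
cat >> h.py <<'E'
from scipy.optimize import least_squares
T=lambda u,v:('top',285+u/5,150+v/5)
S=lambda u,v:('side',268+u/6,172+v/6)
rackpts=[(T(53,245),(0,45,118)),(T(243,248),(0,-45,118)),(T(50,340),(-44,45,118)),(T(243,342),(-44,-45,118)),
 (T(153,47),(92,0,134)),(T(42,388),(-65,57,8)),(T(262,393),(-65,-57,8)),(T(270,85),(105,-57,8)),(T(60,78),(105,57,8)),
 (S(345,302),(-44,45,118)),(S(246,284),(0,45,118)),(S(330,200),(0,-45,118)),(S(92,165),(92,0,134)),(S(20,485),(105,57,8)),(S(465,450),(-65,-57,8)),(S(375,562),(-65,57,8))]
c,s=np.cos(.35),np.sin(.35)
def st(x,y,z): return (x*c+z*s, y, 22+z*c-x*s)
stpts=[(T(592,288),st(0,45,0)),(T(757,292),st(0,-45,0)),(T(588,238),st(0,45,70)),(T(772,240),st(0,-45,70)),
 (S(430,107),st(0,45,70)),(S(495,42),st(0,-45,70)),(S(470,203),st(0,45,0)),(S(533,132),st(0,-45,0))]
def place(p,X):
    X=np.atleast_2d(np.array(X,float));return R.from_euler('z',p[3]).apply(X)+[p[0],p[1],p[2]]
def fit(pts,p0):
    def f(p): return np.concatenate([(P(o[0],place(p,X))[0]-o[1:]) for o,X in pts])
    r=least_squares(f,p0,loss='soft_l1',x_scale=[10,10,10,.1]);return r.x,f(r.x).reshape(-1,2)
E
python3 - <<'E'
from h import *
np.set_printoptions(precision=2,suppress=True)
for pts,p0 in((rackpts,[400,100,0,0]),(stpts,[400,-150,0,0])):
    p,r=fit(pts,p0);print(p);print(r.T)
p,_=fit(rackpts,[400,100,0,0])
print(tri(T(125,378)[1:],S(430,190)[1:]), tri(T(153,47)[1:],S(92,165)[1:]))
for x in(0,-44):print('mid plate top corner',tri(*[(T(53,245)[1:],S(246,284)[1:]),(T(50,340)[1:],S(345,302)[1:])][x<0]))
for uv in((398,322),(527,252),(530,398),(308,310)):print('comb',atz('top',T(*uv)[1:],20))
E
```

```text
[524.3   32.71  -3.42  -0.03]
[[ 0.12 -0.03 -0.   -0.52 -0.01  0.68 -0.18 -0.2  -0.43  0.06 -0.06  0.5
   0.5  -0.35  1.99  0.78]
 [-0.47 -0.05 -1.   -0.31  0.2   0.26  0.54 -1.18 -0.81  1.25  0.73 -0.52
   0.57 -1.47 -2.97  0.67]]
[ 512.21 -227.53   -2.2    -0.01]
[[-4.59 -2.73  0.83  1.24  0.92  0.16  1.36  0.42]
 [ 0.31 -0.1  -2.11 -2.13 -1.16 -1.51  4.08  3.79]]
(array([459.59,  41.08, 154.64]), np.float64(0.6829017027686344)) (array([616.97,  30.38, 132.  ]), np.float64(1.125290364658103))
mid plate top corner (array([524.61,  77.94, 116.83]), np.float64(1.0961315519398107))
mid plate top corner (array([480.19,  78.93, 118.15]), np.float64(2.7347680768874074))
comb [495.58 -93.55  20.  ]
comb [ 532.31 -161.1    20.  ]
comb [ 456.33 -161.16   20.  ]
comb [501.77 -46.81  20.  ]
```

```bash
cat >> h.py <<'E'
def stwire(p):
    L=[]
    for a,b in [((0,45,0),(0,-45,0)),((0,45,70),(0,-45,70)),((0,45,0),(0,45,70)),((0,-45,0),(0,-45,70)),((-18,45,8),(-18,-45,8)),((-22,45,8),(-22,-45,8))]:
        L.append(place(p,[st(*a),st(*b)]))
    return L
def view4(p,f,wire=stwire,bt=(395,172,50,50),bs=(325,172,50,50),k=8):
    out=[]
    for n,b in(('top',bt),('side',bs)):
        x,y,w,h=b
        im=cv2.resize(bot.capture(n)[y:y+h,x:x+w,::-1],None,fx=k,fy=k,interpolation=cv2.INTER_CUBIC);o=im.copy()
        for l in wire(p):
            q=((P(n,l)-[x,y]+.5)*k).astype(int);cv2.line(o,tuple(map(int,q[0])),tuple(map(int,q[1])),(0,0,255),1)
        out.append(np.vstack([im,o]) if 2*h*k<=600 else o)
    cv2.imwrite(f,np.hstack(out))
E
python3 - <<'E'
from h import *
p=[512.21,-227.53,-2.2,-.01]
view4(p,'pics/v1.png',bt=(395,178,50,37),bs=(328,176,50,37))
E
```

```text
(no output)
```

View pics/v1.png

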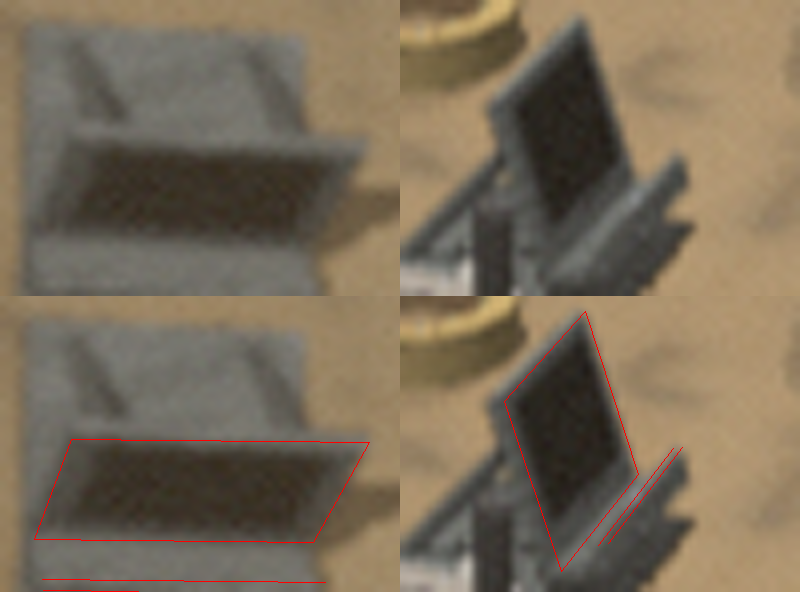

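The overlay on the stand fits well, and the dark patch turns out to be an inset pad rather than the face outline. I'll refine with these corners: top-crop face (72,150)-(366,152)/(33,238)-(318,243), side-crop (505,112), (583,20), (636,183).

```bash
python3 - <<'E'
from h import *
np.set_printoptions(precision=2,suppress=True)
T=lambda u,v:('top',395-.5+u/8,178-.5+v/8)
S=lambda u,v:('side',328-.5+(u-400)/8,176-.5+v/8)
pts=[(T(72,147),st(0,45,70)),(T(366,150),st(0,-45,70)),(T(33,238),st(0,45,0)),(T(318,243),st(0,-45,0)),
(S(505,112),st(0,45,70)),(S(583,20),st(0,-45,70)),(S(636,183),st(0,-45,0)),(S(676,157),st(-18,-45,8)),(S(686,163),st(-22,-45,8))]
p,r=fit(pts,[512,-227,0,0]);print(p);print(r.T)
p,r=fit(rackpts[:5]+rackpts[9:13],[524,33,0,0]);print(p);print(r.T)
o=bot.get_obs();print(R.from_euler('xyz',o['tcp_rot']).as_matrix())
E
```

```text
[ 512.49 -228.21   -5.11   -0.01]
[[-0.    0.35  0.25 -0.62 -0.09  0.26  0.22 -0.33 -0.42]
 [-0.37 -0.31  0.64  0.45 -0.05  0.25  0.14  0.23 -0.71]]
[524.    32.65  -1.73  -0.02]
[[ 0.07  0.    0.1  -0.34 -0.32  0.38  0.19  0.49  0.46]
 [-0.28 -0.16 -0.77 -0.39  0.16  0.61  0.16 -1.11  0.1 ]]
[[ 0.96  0.28 -0.  ]
 [ 0.28 -0.96  0.  ]
 [ 0.   -0.   -1.  ]]
```

>>> servo_tool(deltas=[[[0.0283, -0.0273, -0.0008], [0, 0, 0]], [[0.0283, -0.0273, -0.0008], [0, 0, 0]], [[0.0283, -0.0273, -0.0008], [0, 0, 0]], [[0.0283, -0.0273, -0.0008], [0, 0, 0]], [[0.0283, -0.0273, -0.0008], [0, 0, 0]], [[0.0283, -0.0273, -0.0008], [0, 0, 0]], [[0.0283, -0.0273, -0.0008], [0, 0, 0]], [[0.0283, -0.0273, -0.0008], [0, 0, 0]], [[0.0283, -0.0273, -0.0008], [0, 0, 0]], [[0.0283, -0.0273, -0.0008], [0, 0, 0]], [[0.0283, -0.0273, -0.0008], [0, 0, 0]], [[0.0283, -0.0273, -0.0008], [0, 0, 0]], [[0.0283, -0.0273, -0.0008], [0, 0, 0]], [[0.0283, -0.0273, -0.0008], [0, 0, 0]], [[0.0283, -0.0273, -0.0008], [0, 0, 0]], [[0.0283, -0.0273, -0.0008], [0, 0, 0]]], fingers=0.4)

```text
time: 2.3
tool_pos: [460.0, 42.0, 201.8]
tcp_rot: [3.141, -0.0, 0.281]
contact_force: [0.9, 0.4, 0.2]
grip_width: 36.4
finger_force: 0.0
```

>>> servo_tool(deltas=[[[0, 0, 0], [0, 0, -10]], [[0, 0, 0], [0, 0, -10]], [[0, 0, 0], [0, 0, -10]], [[0, 0, 0], [0, 0, -10]], [[0, 0, 0], [0, 0, -10]], [[0, 0, 0], [0, 0, -10]], [[0, 0, 0], [0, 0, -10]], [[0, 0, 0], [0, 0, -10]], [[0, 0, 0], [0, 0, -10]], [[0, 0, 0], [0, 0, -10]], [[0, 0, 0], [0, 0, -10]], [[0, 0, 0], [0, 0, -10]], [[0, 0, 0], [0, 0, -10]], [[0, 0, 0], [0, 0, -10]], [[0, 0, 0], [0, 0, -10]], [[0, 0, 0], [0, 0, -10]], [[0, 0, 0], [0, 0, 0]], [[0, 0, 0], [0, 0, 0]]])

```text
time: 4.55
tool_pos: [459.5, 40.7, 201.7]
tcp_rot: [-3.142, -0.0, 3.07]
contact_force: [0.3, -0.0, 0.4]
grip_width: 36.9
finger_force: 0.0
```

>>> servo_tool(deltas=[[[0, 0, 0.012], [0, 0, 0]], [[0, 0, 0.012], [0, 0, 0]], [[0, 0, 0.012], [0, 0, 0]], [[0, 0, 0.012], [0, 0, 0]], [[0, 0, 0.012], [0, 0, 0]], [[0, 0, 0], [0, 0, 0]]])

```text
time: 5.3
tool_pos: [458.9, 40.8, 140.7]
tcp_rot: [-3.142, -0.002, 3.073]
contact_force: [0.7, -0.1, 0.9]
grip_width: 36.7
finger_force: 0.0
```

>>> servo_tool(deltas=[[[-0.0006, 0.0138, 0], [0, 0, 5]], [[-0.0006, 0.0138, 0], [0, 0, 5]], [[-0.0006, 0.0138, 0], [0, 0, 5]], [[-0.0006, 0.0138, 0], [0, 0, 5]], [[0, 0, 0], [0, 0, 0]]])

```text
time: 5.92
tool_pos: [473.2, 94.6, 142.0]
tcp_rot: [3.141, 0.001, 2.726]
contact_force: [-0.0, -0.2, 0.1]
grip_width: 36.6
finger_force: 0.0
```

>>> servo_tool(deltas=[[[-0.0006, 0.0138, 0], [0, 0, 5]], [[-0.0006, 0.0138, 0], [0, 0, 5]], [[-0.0006, 0.0138, 0], [0, 0, 5]], [[-0.0006, 0.0138, 0], [0, 0, 5]], [[-0.0006, 0.0138, 0], [0, 0, 5]], [[-0.0006, 0.0138, 0], [0, 0, 5]], [[-0.0006, 0.0138, 0], [0, 0, 5]], [[-0.0006, 0.0138, 0], [0, 0, 5]], [[-0.0006, 0.0138, 0], [0, 0, 5]], [[-0.0006, 0.0138, 0], [0, 0, 5]], [[-0.0006, 0.0138, 0], [0, 0, 5]], [[-0.0006, 0.0138, 0], [0, 0, 5]], [[-0.0006, 0.0138, 0], [0, 0, 5]], [[0, 0, 0], [0, 0, 0]]])

```text
time: 7.68
tool_pos: [614.9, 187.5, 141.4]
tcp_rot: [-3.142, 0.0, 1.591]
contact_force: [0.8, -0.0, -0.9]
grip_width: 36.6
finger_force: 0.0
```

>>> servo_tool(deltas=[[[-0.0003, 0.0069, 0], [0, 0, 2.5]], [[-0.0002, 0.0055, 0], [0, 0, 2]], [[0, 0.003, 0], [0, 0, 1]], [[0, 0.002, 0], [0, 0, 1]], [[0, 0, 0], [0, 0, 0]]])

```text
time: 8.3
tool_pos: [631.8, 187.4, 141.6]
tcp_rot: [-3.141, 0.0, 1.477]
contact_force: [0.0, -0.2, 0.3]
grip_width: 36.7
finger_force: 0.0
```

>>> servo_tool(deltas=[[[0, 0.002, 0], [0, 0, 0.7]], [[0, 0.002, 0], [0, 0, 0.7]], [[0, 0, 0], [0, 0, 0]]])

```text
time: 8.68
tool_pos: [636.0, 187.0, 141.6]
tcp_rot: [3.142, 0.0, 1.452]
contact_force: [0.4, 0.1, 0.4]
grip_width: 36.9
finger_force: 0.0
```

>>> servo_tool(deltas=[[[0, 0.0015, 0], [0, 0, 0]], [[0, 0.001, 0], [0, 0, 0]], [[0, 0, 0], [0, 0, 0]]])

```text
time: 9.05
tool_pos: [638.4, 186.7, 141.6]
tcp_rot: [3.142, 0.0, 1.452]
contact_force: [0.2, -0.7, -0.2]
grip_width: 36.4
finger_force: 0.0
```

```bash
python3 - <<'E'
from h import *
crop('top',270,130,100,110,5,'pics/t2.png')
E
```

```text
(no output)
```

View pics/t2.png

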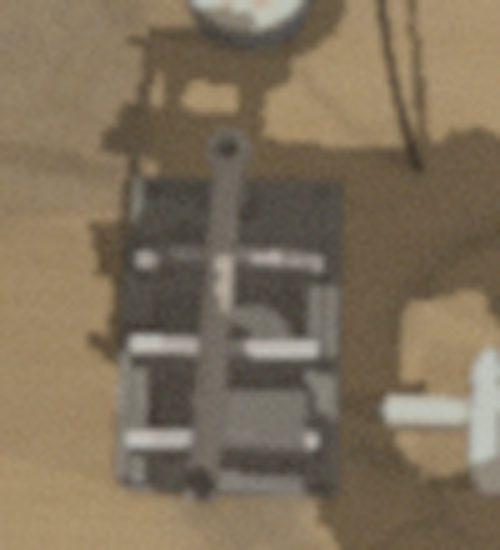

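The bar still lies over the plates, with the peg at crop (203,485), so the fingers never engaged it. I'll check where the gripper projects.

```bash
python3 - <<'E'
from h import *
X=[[638,187,141],[459,41,141],[0,0,300],[145,-504,189]]
for n in('top','side'):print(n,P(n,X).round(1).tolist())
print(bot.get_obs()['joint_positions'].round(3))
cv2.imwrite('pics/both.png',np.hstack([cv2.resize(bot.capture(n)[:,:,::-1],(400,250),interpolation=cv2.INTER_AREA) for n in('top','side')]))
E
```

```text
top [[249.0, 149.7], [310.3, 226.0], [327.2, 490.0], [578.1, 381.7]]
side [[245.0, 222.3], [339.9, 208.7], [564.8, 168.7], [493.7, 138.4]]
[ 0.169  0.639  1.162 -0.     1.341  0.288]
```

View pics/both.png

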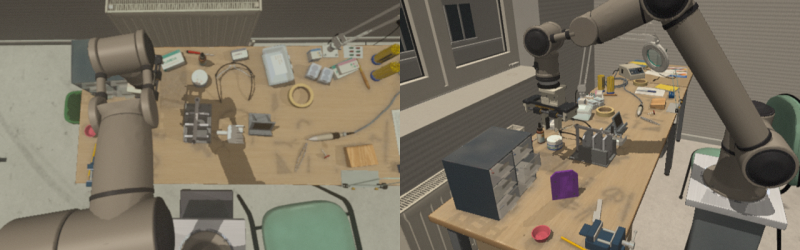

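The gripper is left of the rack, as the calibration predicts (about (237,185) in the side view). I'll look closer at the fingers and the peg.

```bash
python3 - <<'E'
from h import *
crop('side',215,140,133,100,6,'pics/s3.png')
print(P('side',[[638,187,141],[636,204,141],[640,170,141]]))
E
```

```text
[[245.04218544 222.32697608]
 [241.96502809 225.85954997]
 [248.03368297 218.89273958]]
```

View pics/s3.png

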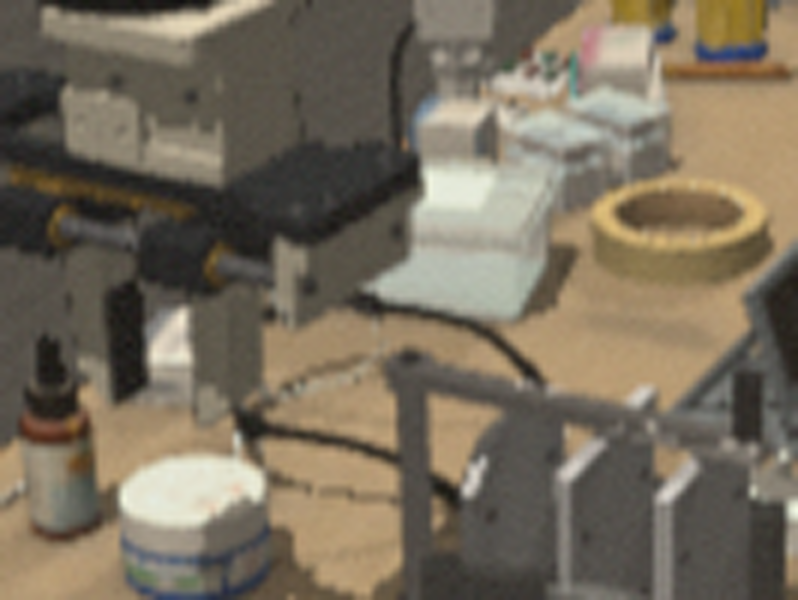

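The fingertips sit at crop (105,395) and (210,420), but the reported TCP projects to (180,494). So the real tips are about 28 mm higher than reported, and they passed over the peg. I'll check whether shutting the fingers extends them.

```bash
python3 - <<'E'
from h import *
np.save('A.npy',bot.capture('side'))
E
```

>>> servo_tool(deltas=[[[0, 0, 0], [0, 0, 0]], [[0, 0, 0], [0, 0, 0]], [[0, 0, 0], [0, 0, 0]], [[0, 0, 0], [0, 0, 0]]], fingers=0)

```text
time: 9.8
tool_pos: [638.3, 186.7, 141.7]
tcp_rot: [3.142, 0.0, 1.452]
contact_force: [-0.1, -0.2, -0.2]
grip_width: 2.4
finger_force: 0.0
```

```bash
python3 - <<'E'
from h import *
A=np.load('A.npy').astype(int);B=bot.capture('side').astype(int);np.save('B.npy',B)
d=np.abs(A-B).sum(2)[180:235,222:268]
for r in range(0,55):print(180+r,''.join('#' if v>90 else '+' if v>45 else '.' for v in d[r]))
E
```

```text
180 ..++......++####.....+#++....+....+####.......
181 .....+##+++++++#.....####+++.++.+######.......
182 ..+.########+##+.....#######+...#++####.......
183 ..+.###########+.....#+++##++......###+.......
184 ....++++++######.....+++.+++..................
185 ..........++###+.....++..++...................
186 ................+.......####+.+##.............
187 ............+###......+######+#####+..........
188 ..........+#####+.....++#############.........
189 ....+.....+######.......#.++..+######.........
190 ....+......######++...........+######.........
191 ...........#####+#++++###.....+#####+.........
192 ...........#####+########.....#####...........
193 ...........#####+########.....####.#+.........
194 ...........#####+########+....++#.............
195 ...........#####+########...........+.........
196 ...........##############.....+#+.###.........
197 ...........+#############+....++..###.........
198 ...........+#############+....+...+##.........
199 +.....+##..+##############........###.........
200 ......####++##############....+..####.........
201 ......####+##############
[... 1004 characters left out ...]
.....................................
222 ..............................................
223 ..............................................
224 ..............................................
225 ..............................................
226 ..............................................
227 ..............................................
228 ..............................................
229 ..............................................
230 ..............................................
231 ..............................................
232 ..............................................
233 ..............................................
234 ..............................................
```

```bash
python3 - <<'E'
from h import *
B=np.load('B.npy').astype(int)
A=np.load('A.npy').astype(int)
for z in(141,165,169,173):
    X=[[638+a,187+b,z] for a in(-20,20) for b in(-9.5,9.5)]
    print(z,P('side',X).round(1).tolist())
g=B.sum(2)//3
print(g[190:218,228:266])
E
```

```text
141 [[254.7, 222.1], [250.6, 225.8], [239.7, 218.9], [235.4, 222.6]]
165 [[254.0, 212.8], [249.8, 216.5], [238.9, 209.8], [234.5, 213.4]]
169 [[253.9, 211.3], [249.7, 214.9], [238.7, 208.3], [234.3, 211.8]]
173 [[253.8, 209.7], [249.6, 213.3], [238.6, 206.7], [234.2, 210.2]]
[[ 75  77  83 ... 129  95  80]
 [ 80  80  80 ... 131  91  76]
 [ 79  80  80 ... 112  89  78]
 ...
 [ 70  62  87 ... 147 150 150]
 [ 63  63  79 ... 146 150 151]
 [ 63  63  76 ... 146 146 150]]
```

```bash
python3 - <<'E'
from h import *
for f in('A','B'):
    I=np.load(f+'.npy').astype(int);d=I[...,0]-I[...,2]
    print(f,'cols 226..267')
    for r in range(192,216):print(r,''.join('%x'%min(15,max(0,v//5)) for v in d[r,226:268]),''.join('%x'%(v//48) for v in I[r,226:268].sum(1)))
E
```

```text
A cols 226..267
192 333433211011121113565443333333332214343333 455555321112245789bd9555555544544226675445
193 233333211000110125664333343333333456454357 55555532111125789bdd8555555444554446575466
194 33333321001211014666534334333433599986679a 5555554212112689acdc8555555445445777786678
195 224333300101101356543333433333346bcbaa9abb 545555421212378acccb8555555444446888877888
196 223334311001002565544343433333335abbbbbbab 445555421212269cccbb8555555455446888888888
197 223333310111115665554333333333225bbbbbbbbb 44455552122126bdccbc9655555445445888888888
198 223333311111136566666333333333335bbbbbbbbb 45555553221127cdcccdb655555444446888888888
199 234444410101236555456433334343335bbcbbbbbb 45666552121127ddddddc755555445455888888888
200 235565421011134554455433433233235bbbbbbbbb 45887763212126bcbbbbb755555555545888888878
201 224555521121135544454334433333335bcbcbbb98 457888742211259999999655555454445889988876
202 222455531110125554555333343333225bcbba9988 345678842221149999999655555454546899987776
203 3235655311000134444443334333333349bb998698 444588842112137888899655555455446899777589
204 
[... 2551 characters left out ...]
25567889abb953233589abaaaab 225688888888863377677778887424434678888888
209 8aaabaabaaaaa888779babbbbcb9301138aaaaacbb 355588888888876677788888999732223688888888
210 efb8ababaabbaabb9abbcbccccba5211147789accd 564378888888888888899999999832122466777899
211 ef879abbabbbbbbbbcbbbccccaba41111233467899 553268888888888899999999888852112233355677
212 ab659bcbcbcbcccbcccccccbaaa921122454343333 3323689988888889999998888888a5223433333333
213 78449bcbcbcccdccdccbcbbabaa9333459a9999875 3444689888999999999988888888c6336777776554
214 67559cbbcccdccdccccccbbbaaa957656bbccccbca 5544688898899999988888888878b7457998999887
215 78779bccccccccddbbaaaaa9999859756bcccccddc 75435889999999999989aaaa9888a8556999999999
```

Seen from the side, the shut fingers' seam ends at (241.5,208.5). That puts the real tips about 39 mm above the reported TCP, with x and y consistent. I'll go back to the peg and descend 38 mm deeper.

>>> servo_tool(deltas=[[[-0.0207, -0.02, 0], [0, 0, 0]], [[-0.0207, -0.02, 0], [0, 0, 0]], [[-0.0207, -0.02, 0], [0, 0, 0]], [[-0.0207, -0.02, 0], [0, 0, 0]], [[-0.0207, -0.02, 0], [0, 0, 0]], [[-0.0207, -0.02, 0], [0, 0, 0]], [[-0.0207, -0.02, 0], [0, 0, 0]], [[-0.0207, -0.02, 0], [0, 0, 0]], [[0, 0, 0], [0, 0, -10.3]], [[0, 0, 0], [0, 0, -10.3]], [[0, 0, 0], [0, 0, -10.3]], [[0, 0, 0], [0, 0, -10.3]], [[0, 0, 0], [0, 0, -10.3]], [[0, 0, 0], [0, 0, -10.3]], [[0, 0, 0], [0, 0, -10.3]], [[0, 0, 0], [0, 0, -10.3]], [[0, 0, 0], [0, 0, -10.3]], [[0, 0, 0], [0, 0, 0]]], fingers=0.4)

```text
time: 12.1
tool_pos: [459.9, 41.3, 141.9]
tcp_rot: [-3.142, 0.0, 3.068]
contact_force: [-1.3, -0.1, 0.1]
grip_width: 36.5
finger_force: 0.0
```

>>> servo_tool(deltas=[[[0, 0, 0.01], [0, 0, 0]], [[0, 0, 0.01], [0, 0, 0]], [[0, 0, 0.01], [0, 0, 0]], [[0, 0, 0.007], [0, 0, 0]], [[0, 0, 0], [0, 0, 0]]])

```text
time: 12.72
tool_pos: [459.4, 41.3, 104.0]
tcp_rot: [-3.142, -0.001, 3.07]
contact_force: [0.3, -0.2, -0.0]
grip_width: 36.9
finger_force: 0.0
```

>>> servo_tool(deltas=[[[-0.0002, 0.0069, 0], [0, 0, 2.5]], [[-0.0002, 0.0069, 0], [0, 0, 2.5]], [[-0.0002, 0.0069, 0], [0, 0, 2.5]], [[-0.0002, 0.0069, 0], [0, 0, 2.5]]])

```text
time: 13.22
tool_pos: [464.5, 68.6, 105.0]
tcp_rot: [-3.141, 0.0, 2.894]
contact_force: [-0.3, -0.2, -0.9]
grip_width: 36.7
finger_force: 0.2
```

```bash
python3 - <<'E'
from h import *
print(bot.get_obs()['contact_force'].round(1))
crop('side',290,150,90,75,8,'pics/s4.png')
E
```

```text
[-0.3 -0.2 -0.9]
```

View pics/s4.png

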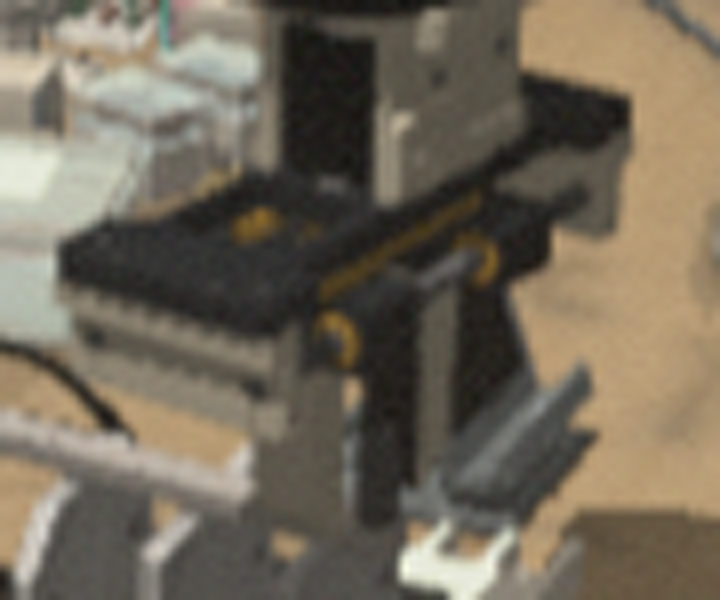

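The front finger's tip is at about (345,535), level with the bar. The finger now covers the peg, and a light touch shows (finger force 0.2 N). I'll sweep on.

>>> servo_tool(deltas=[[[-0.0006, 0.0138, 0], [0, 0, 5]], [[-0.0006, 0.0138, 0], [0, 0, 5]], [[-0.0006, 0.0138, 0], [0, 0, 5]], [[-0.0006, 0.0138, 0], [0, 0, 5]], [[-0.0006, 0.0138, 0], [0, 0, 5]], [[-0.0006, 0.0138, 0], [0, 0, 5]], [[-0.0006, 0.0138, 0], [0, 0, 5]], [[-0.0006, 0.0138, 0], [0, 0, 5]], [[-0.0006, 0.0138, 0], [0, 0, 5]], [[-0.0006, 0.0138, 0], [0, 0, 5]], [[-0.0006, 0.0138, 0], [0, 0, 5]], [[-0.0006, 0.0138, 0], [0, 0, 5]], [[-0.0006, 0.0138, 0], [0, 0, 5]], [[-0.0006, 0.0138, 0], [0, 0, 5]], [[-0.0006, 0.0138, 0], [0, 0, 5]], [[0, 0, 0], [0, 0, 0]]])

```text
time: 15.28
tool_pos: [616.0, 188.0, 104.5]
tcp_rot: [3.141, 0.0, 1.587]
contact_force: [0.3, -0.5, 0.5]
grip_width: 36.6
finger_force: 0.0
```

>>> servo_tool(deltas=[[[-0.0003, 0.0069, 0], [0, 0, 2.5]], [[-0.0001, 0.004, 0], [0, 0, 1.5]], [[0, 0.003, 0], [0, 0, 1]], [[0, 0.002, 0], [0, 0, 1]], [[0, 0, 0], [0, 0, 0]]])

```text
time: 15.9
tool_pos: [631.4, 187.4, 104.7]
tcp_rot: [3.141, 0.0, 1.482]
contact_force: [-0.0, -0.3, 0.3]
grip_width: 36.4
finger_force: 0.0
```

>>> servo_tool(deltas=[[[0, 0.0015, 0], [0, 0, 0.5]], [[0, 0.0015, 0], [0, 0, 0.5]], [[0, 0, 0], [0, 0, 0]]])

```text
time: 16.27
tool_pos: [634.5, 187.2, 104.7]
tcp_rot: [3.141, 0.0, 1.464]
contact_force: [-0.3, -0.3, 0.9]
grip_width: 36.8
finger_force: 0.0
```

>>> servo_tool(deltas=[[[0, 0.0015, 0], [0, 0, 0]], [[0, 0, 0], [0, 0, 0]]])

```text
time: 16.52
tool_pos: [635.9, 187.1, 104.7]
tcp_rot: [3.141, 0.0, 1.464]
contact_force: [0.5, 0.5, 0.7]
grip_width: 36.8
finger_force: 0.0
```

```bash
python3 - <<'E'
from h import *
old=cv2.resize(cv2.imread('pics/t1.png'),(160,90),interpolation=cv2.INTER_AREA)
I=bot.capture('top')[:,:,::-1]
for r in(190,199,208,213):
    print(r,(old[r-150,8:52].astype(int).sum(1)//3).tolist());print('   ',(I[r,293:337].astype(int).sum(1)//3).tolist())
E
```

```text
190 [121, 122, 118, 110, 113, 119, 112, 92, 71, 64, 66, 66, 67, 64, 62, 64, 90, 134, 159, 162, 159, 154, 141, 111, 83, 76, 78, 76, 76, 75, 72, 66, 66, 67, 68, 69, 69, 72, 89, 105, 111, 106, 109, 111]
    [69, 78, 77, 80, 93, 100, 101, 86, 70, 72, 69, 66, 68, 67, 65, 69, 72, 87, 94, 86, 82, 79, 74, 77, 73, 70, 67, 71, 72, 70, 71, 66, 71, 68, 71, 71, 72, 76, 88, 112, 117, 109, 116, 118]
199 [116, 112, 128, 153, 168, 171, 169, 168, 167, 161, 155, 155, 154, 154, 155, 152, 150, 156, 162, 160, 158, 150, 127, 106, 116, 149, 166, 170, 169, 170, 172, 172, 170, 172, 172, 172, 172, 171, 172, 166, 139, 114, 111, 111]
    [76, 83, 118, 160, 179, 181, 181, 182, 180, 178, 172, 145, 121, 110, 109, 113, 110, 110, 112, 116, 142, 167, 176, 176, 178, 180, 180, 181, 180, 182, 182, 182, 182, 180, 181, 183, 184, 181, 183, 180, 153, 117, 117, 117]
208 [128, 126, 117, 111, 114, 115, 99, 73, 64, 68, 72, 68, 68, 69, 70, 100, 144, 161, 163, 160, 155, 131, 104, 98, 96, 95, 94, 99, 98, 97, 95, 97, 96, 94, 96, 94, 95, 98, 113, 117, 118, 123, 121, 112]
    [139, 132, 125, 119, 123, 123, 103, 74, 61, 69, 72, 69, 72, 72, 69, 65, 70, 66, 78, 102, 115, 112, 107, 105, 102, 108, 102, 106, 102, 105, 105, 101, 100, 101, 87, 74, 67, 86, 115, 124, 129, 131, 128, 121]
213 [114, 111, 106, 112, 113, 105, 84, 60, 62, 64, 67, 66, 66, 66, 80, 118, 151, 161, 161, 158, 150, 128, 110, 108, 109, 109, 108, 107, 107, 108, 108, 106, 105, 106, 107, 105, 104, 106, 114, 118, 117, 118, 118, 110]
    [116, 119, 116, 115, 117, 114, 92, 68, 66, 68, 69, 66, 69, 67, 69, 70, 67, 76, 95, 110, 117, 116, 120, 116, 114, 119, 115, 118, 114, 115, 118, 117, 113, 111, 95, 76, 69, 71, 94, 110, 123, 126, 127, 119]
```

The bar has swung: the rows where it lay over the plates are now dark. I'll push on in small steps until the stop is felt.

>>> servo_tool(deltas=[[[0, 0.0015, 0], [0, 0, 0]], [[0, 0.0015, 0], [0, 0, 0]], [[0, 0, 0], [0, 0, 0]]])

```text
time: 16.95
tool_pos: [636.7, 187.0, 104.5]
tcp_rot: [-3.137, 0.001, 1.465]
contact_force: [-6.9, 0.9, 3.4]
grip_width: 36.8
finger_force: 3.9
```

>>> servo_tool(deltas=[[[0, 0.0015, 0], [0, 0, 0]], [[0, 0.0015, 0], [0, 0, 0]], [[0, 0, 0], [0, 0, 0]]])

```text
time: 17.32
tool_pos: [636.7, 187.0, 104.2]
tcp_rot: [-3.131, 0.002, 1.465]
contact_force: [-17.7, 1.2, 7.5]
grip_width: 36.5
finger_force: 8.5
```

The stop is reached: the TCP holds at x=636.7 while the force rises to 18 N. I'll back off, lift, and turn square to the rack.

>>> servo_tool(deltas=[[[0, -0.008, 0], [0, 0, 0]], [[0, -0.008, 0], [0, 0, 0]], [[0, 0, -0.02], [0, 0, 0]], [[0, 0, -0.03], [0, 0, 0]], [[0, 0, -0.03], [0, 0, 0]], [[0, 0, 0], [0, 0, -4.8]], [[0, 0, 0], [0, 0, 0]], [[0, 0, 0], [0, 0, 0]]], fingers=0.3)

```text
time: 18.32
tool_pos: [625.7, 188.0, 184.1]
tcp_rot: [-3.141, 0.0, 1.546]
contact_force: [-0.9, 0.2, 0.0]
grip_width: 27.6
finger_force: 0.0
```

```bash
python3 - <<'E'
from h import *
print(bot.get_obs()['tool_pos'],bot.get_obs()['tcp_rot'])
# bar at stop: dark/bright check in the side view along predicted bar line, and compare with initial
s0=cv2.resize(cv2.imread('pics/s1.png'),(110,95),interpolation=cv2.INTER_AREA)
I=bot.capture('side')
t=np.linspace(20,150,9)
pv=np.array([617,30.4]);d=np.array([.05,1])
q=P('side',[[*(pv+d*a),131] for a in t]);print(q.round(0).tolist(),[I[int(v+.5),int(u+.5)].tolist() for u,v in q])
# plate far top edge by top camera, current
np.save('C.npy',bot.capture('top'))
C=np.load('C.npy').astype(int).sum(2)//3
print(C[176:186,290:338])
E
```

```text
[625.67515701 187.99488364 184.13580525] [-3.14090710e+00  3.06505923e-04  1.54626953e+00]
[[280.0, 203.0], [277.0, 206.0], [273.0, 208.0], [270.0, 211.0], [266.0, 214.0], [263.0, 217.0], [259.0, 220.0], [256.0, 223.0], [252.0, 226.0]] [[101, 99, 89], [102, 99, 90], [103, 97, 91], [102, 99, 88], [106, 100, 93], [106, 100, 93], [185, 174, 162], [186, 178, 165], [80, 73, 68]]
[[130 136 135 128 114 102 106 110 113 112  94  75  79 101 111  89  70  63
   64  71  72  73  67  71  71  74  73  78  75  78  78  75  75  78  76  75
   79  80  78  79  78  72  75  74  75  75  76  78]
 [131 132 132 127 105  86  79  83  86  83  82  70  80  94 103  90  71  67
   66  64  63  66  71  71  68  66  61  72  71  75  73  74  73  72  73  73
   71  77  74  76  70  71  75  73  77  71  75  78]
 [131 130 129 127 102  74  73  67  66  72  68  71  76  83  92  88  80  79
   75  75  79  76  78  78  82  81  77  78  74  75  77  76  77  79  74  80
   79  81  80  69  72  72  73  76  73  71  73  76]
 [128 130 127 123 103  71  62  69  72  73  70  74  82  83 100 105 101 101
   99 104 100 101 102 110 115 110 102  93  94  93  9
[... 567 characters left out ...]
 91  93  97  90  94  95  99  96  94  99  96 101 104
  102 108 115 116 113 113 116 116  99  76  75  78]
 [129 129 128 125  99  75  72  68  76  76  76  77  74  74  75  75  76  79
   79  76  80  76  77  77  77  76  78  81  79  78  80  81  80  82  85  84
   86  91  91  95  96  96 104 113  95  77  73  80]
 [128 126 129 119  96  75  69  65  73  74  75  75  75  67  66  77  74  78
   76  74  72  78  75  75  79  72  75  76  75  75  75  74  77  74  78  71
   73  73  73  77  74  87  86  93  78  70  78  78]
 [128 128 126 111  91  78  76  73  69  71  77  74  74  68  75  76  72  70
   74  75  78  75  69  78  74  73  76  79  72  73  75  72  73  76  76  75
   74  69  65  74  71  72  75  73  67  68  72  78]]
```

```bash
python3 - <<'E'
from h import *
for pr in([524,32.7,-1,-.024],):
    print(P('top',place(pr,[(44,27,118),(44,0,118),(44,-27,118),(44,45,100),(44,-45,100)])).round(1).tolist(),place(pr,(44,0,118)))
for uv in((304,180),(308,180.2),(322,180.5),(326,180.7)):print(atz('top',uv,117))
for x in(-44,0):print(place([524,32.7,-1,-.024],(x,0,118)))
E
```

```text
[[303.8, 180.5], [315.1, 180.7], [326.5, 181.0], [297.0, 181.5], [334.0, 182.4]] [[567.98732861  31.64410137 117.        ]]
[569.74082711  58.22492963 117.        ]
[569.24975377  48.66592475 117.        ]
[568.49953613  15.26622796 117.        ]
[568.00962071   5.73643622 117.        ]
[[480.01267139  33.75589863 117.        ]]
[[524.   32.7 117. ]]
```

>>> servo_tool(deltas=[[[-0.0263, -0.0089, 0], [0, 0, 0]], [[-0.0263, -0.0089, 0], [0, 0, 0]], [[-0.0263, -0.0089, 0], [0, 0, 0]], [[-0.0263, -0.0089, 0], [0, 0, 0]], [[-0.0263, -0.0089, 0], [0, 0, 0]], [[-0.0263, -0.0089, 0], [0, 0, 0]], [[0, 0, 0.02], [0, 0, 0]], [[0, 0, 0.02], [0, 0, 0]], [[0, 0, 0.02], [0, 0, 0]], [[0, 0, 0.01], [0, 0, 0]], [[0, 0, 0.01], [0, 0, 0]], [[0, 0, 0], [0, 0, 0]]])

```text
time: 19.92
tool_pos: [568.6, 31.6, 104.2]
tcp_rot: [-3.141, 0.0, 1.548]
contact_force: [-0.3, 0.2, 0.0]
grip_width: 27.4
finger_force: 0.0
```

>>> servo_tool(deltas=[[[0, 0, 0.008], [0, 0, 0]], [[0, 0, 0.008], [0, 0, 0]], [[0, 0, 0.008], [0, 0, 0]], [[0, 0, 0.008], [0, 0, 0]], [[0, 0, 0], [0, 0, 0]]])

```text
time: 20.55
tool_pos: [568.3, 31.6, 71.8]
tcp_rot: [-3.14, 0.0, 1.548]
contact_force: [0.3, -0.1, -0.1]
grip_width: 27.6
finger_force: 0.0
```

>>> servo_tool(deltas=[[[0, 0, 0.007], [0, 0, 0]], [[0, 0, 0.007], [0, 0, 0]], [[0, 0, 0.007], [0, 0, 0]], [[0, 0, 0], [0, 0, 0]]])

```text
time: 21.05
tool_pos: [568.4, 31.6, 50.9]
tcp_rot: [-3.14, -0.0, 1.548]
contact_force: [0.2, -0.2, -1.0]
grip_width: 27.4
finger_force: 0.0
```

>>> servo_tool(deltas=[[[0, 0, 0], [0, 0, 0]], [[0, 0, 0], [0, 0, 0]], [[0, 0, 0], [0, 0, 0]], [[0, 0, 0], [0, 0, 0]]], fingers=0)

```text
time: 21.55
tool_pos: [569.0, 31.6, 52.0]
tcp_rot: [3.141, 0.0, 1.548]
contact_force: [-0.2, 0.3, 1.8]
grip_width: 7.4
finger_force: 30.0
```

Gripped: width 7.4 mm at 30 N. I'll draw it straight up.

>>> servo_tool(deltas=[[[0, 0, -0.005], [0, 0, 0]], [[0, 0, -0.01], [0, 0, 0]], [[0, 0, -0.015], [0, 0, 0]], [[0, 0, -0.015], [0, 0, 0]], [[0, 0, -0.02], [0, 0, 0]], [[0, 0, -0.02], [0, 0, 0]], [[0, 0, -0.025], [0, 0, 0]], [[0, 0, -0.02], [0, 0, 0]], [[0, 0, 0], [0, 0, 0]]])

```text
time: 22.68
tool_pos: [570.0, 31.5, 184.1]
tcp_rot: [3.137, 0.0, 1.548]
contact_force: [-0.3, -0.9, -3.0]
grip_width: 7.8
finger_force: 30.0
```

```bash
cat >> h.py <<'E'
T8=lambda u,v:('top',395-.5+u/8,178-.5+v/8)
S8=lambda u,v:('side',328-.5+(u-400)/8,176-.5+v/8)
stpts=[(T8(72,147),st(0,45,70)),(T8(366,150),st(0,-45,70)),(T8(33,238),st(0,45,0)),(T8(318,243),st(0,-45,0)),
(S8(505,112),st(0,45,70)),(S8(583,20),st(0,-45,70)),(S8(636,183),st(0,-45,0)),(S8(676,157),st(-18,-45,8)),(S8(686,163),st(-22,-45,8))]
def goal(s,off):  # stand pose (x,y,z,yaw), plate origin offset in stand_rest -> TCP, R
    Rp=R.from_euler('z',s[3])*R.from_euler('y',.35)
    o=np.array([s[0],s[1],s[2]+22])+Rp.apply(off)
    M=Rp.as_matrix();Rt=np.c_[M[:,1],M[:,0],-M[:,2]]
    return o+43.5*M[:,2],R.from_matrix(Rt),o
def delta(t,Rt):
    o=bot.get_obs();Rc=R.from_euler('xyz',o['tcp_rot'])
    return Rc.inv().apply(t-o['tool_pos']),np.degrees((Rc.inv()*Rt).as_rotvec())
E
python3 - <<'E'
from h import *
np.set_printoptions(precision=2,suppress=True)
o=bot.get_obs();print(o['tool_pos'],o['contact_force'],o['grip_width'])
for z in(0,-2):
    f=lambda q:np.concatenate([P(a[0],place([q[0],q[1],z,q[2]],X))[0]-a[1:] for a,X in stpts])
    r=least_squares(f,[512,-228,0],x_scale=[10,10,.1]);print(z,r.x,r.cost)
s=[511.5,-228.2,0,-.012]
t,Rt,oo=goal(s,[-20,0,70]);print(t,oo,Rt.as_euler('xyz'),delta(t,Rt))
E
```

```text
[569.97  31.54 184.08] [-0.27 -0.87 -3.  ] 7.770592834113461
0 [ 511.69 -225.77   -0.02] 5.200267780873434
-2 [ 512.01 -226.73   -0.02] 2.7341202389541825
[ 531.63 -228.44  135.48] [ 516.72 -228.26   94.61] [-2.79  0.    1.56] (array([-260.77,  -32.62,   48.54]), array([20.32, -0.09, -0.62]))
```

>>> servo_tool(deltas=[[[-0.0144, -0.0014, 0], [0, 0, 0]], [[-0.0288, -0.0028, 0], [0, 0, 0]], [[-0.0288, -0.0028, 0], [0, 0, 0]], [[-0.0288, -0.0028, 0], [0, 0, 0]], [[-0.0288, -0.0028, 0], [0, 0, 0]], [[-0.0288, -0.0028, 0], [0, 0, 0]], [[-0.0288, -0.0028, 0], [0, 0, 0]], [[-0.0288, -0.0028, 0], [0, 0, 0]], [[-0.0288, -0.0028, 0], [0, 0, 0]], [[-0.0144, -0.0014, 0], [0, 0, 0]], [[0, 0, 0], [5, 0, 0]], [[0, 0, 0], [5, 0, 0]], [[0, 0, 0], [5, 0, 0]], [[0, 0, 0], [5, 0, 0]], [[0, 0, 0], [0, 0, -0.5]], [[0, 0, 0], [0, 0, 0]], [[0, 0, 0], [0, 0, 0]]])

```text
time: 24.8
tool_pos: [537.4, -227.1, 182.4]
tcp_rot: [-2.794, -0.003, 1.556]
contact_force: [0.3, 0.2, -1.9]
grip_width: 8.3
finger_force: 30.0
```

```bash
cat >> h.py <<'E'
def plate_est(hyp,L=43.5,off=39):
    o=bot.get_obs();M=R.from_euler('xyz',o['tcp_rot']).as_matrix();t=o['tool_pos']
    org=t+L*M[:,2] if hyp=='A' else t+[0,0,off]+(L+off)*M[:,2]
    px,py,pz=M[:,1],M[:,0],-M[:,2]
    return lambda x,y,z: org+x*px+y*py+z*pz
E
python3 - <<'E'
from h import *
np.set_printoptions(precision=2,suppress=True)
s=[512,-227,-1,-.016]
t,Rt,oo=goal(s,[-20,0,70]);print(bot.get_obs()['tool_pos'],t,delta(t,Rt))
I={n:bot.capture(n) for n in('top','side')}
out=[]
for n in('top','side'):
    qa={h:P(n,[plate_est(h)(*v) for v in((-4,45,0),(-4,-45,0),(-4,-45,92),(-4,-27,110),(-4,27,110),(-4,45,92))]) for h in 'AB'}
    c=qa['A'].mean(0).astype(int);x,y=c[0]-25,c[1]-37;k=8
    print(n,x,y,qa['A'].round(0).tolist())
    im=cv2.resize(I[n][y:y+74,x:x+50,::-1],None,fx=k,fy=k,interpolation=cv2.INTER_CUBIC)
    for h,col in(('A',(0,0,255)),('B',(255,0,0))):
        cv2.polylines(im,[((qa[h]-[x,y]+.5)*k).astype(int)],True,col,1)
    out.append(im)
cv2.imwrite('pics/hov.png',np.hstack(out))
E
```

```text
[ 537.41 -227.11  182.38] [ 532.13 -227.32  134.48] (array([-0.42, 11.35, 46.83]), array([ 0.14, -0.12,  0.1 ]))
top 410 148 [[408.0, 200.0], [448.0, 200.0], [460.0, 180.0], [454.0, 176.0], [427.0, 175.0], [416.0, 180.0]]
side 319 107 [[346.0, 172.0], [357.0, 161.0], [348.0, 133.0], [344.0, 128.0], [337.0, 134.0], [337.0, 142.0]]
```

View pics/hov.png

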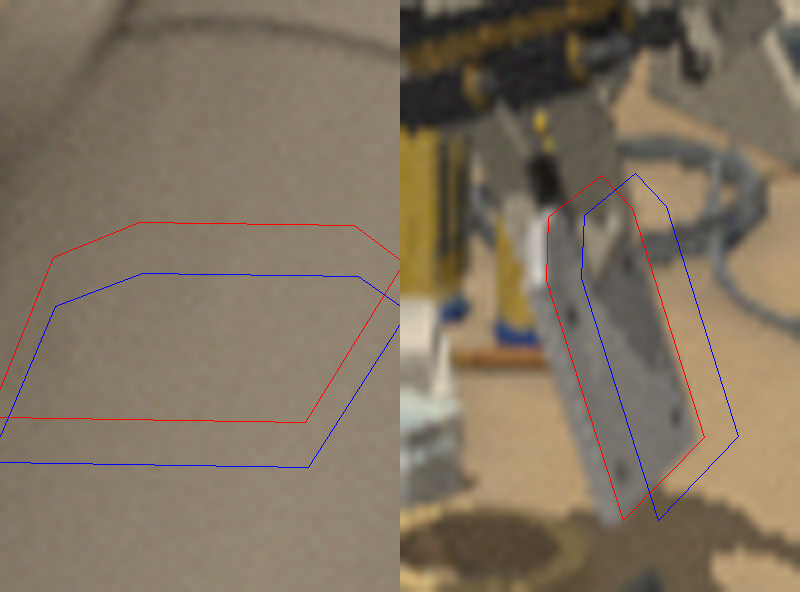

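In the side view the held plate's bottom corners are at (615,520) and (700,440). That matches the red outline (offset along the tool) to about 1.5 mm, the plate being slightly further in +x. I'll align 9 mm off the board by command and go down along it.

>>> servo_tool(deltas=[[[0, 0.011, 0], [0, 0, 0]], [[-0.0004, 0.011, 0], [0, 0, 0]], [[0, 0, 0.015], [0, 0, 0]], [[0, 0, 0.015], [0, 0, 0]], [[0, 0, 0.015], [0, 0, 0]], [[0, 0, 0.015], [0, 0, 0]], [[0, 0, 0.01], [0, 0, 0]], [[0, 0, 0.01], [0, 0, 0]], [[0, 0, 0.01], [0, 0, 0]], [[0, 0, 0.005], [0, 0, 0]], [[0, 0, 0], [0, 0, 0]]])

```text
time: 26.28
tool_pos: [525.8, -226.9, 84.7]
tcp_rot: [-2.792, -0.003, 1.556]
contact_force: [0.2, 0.8, -1.9]
grip_width: 7.9
finger_force: 30.0
```

```bash
python3 - <<'E'
from h import *
np.set_printoptions(precision=2,suppress=True)
s=[512,-227,-1,-.016]
t,Rt,oo=goal(s,[-9,0,0]);o=bot.get_obs();print(o['tool_pos'],o['contact_force'],o['moment'],delta(t,Rt))
E
```

```text
[ 525.76 -226.9    84.75] [ 0.25  0.81 -1.93] [-0.05 -0.46  0.02] (array([-0.37, -0.07, 21.1 ]), array([ 0.03, -0.14,  0.13]))
```

>>> servo_tool(deltas=[[[0, 0, 0.006], [0, 0, 0]], [[0, 0, 0.005], [0, 0, 0]], [[0, 0, 0.003], [0, 0, 0]], [[0, 0, 0], [0, 0, 0]]])

```text
time: 26.78
tool_pos: [520.9, -226.7, 71.5]
tcp_rot: [-2.792, -0.003, 1.556]
contact_force: [-0.6, -0.1, -2.3]
grip_width: 7.7
finger_force: 30.0
```

>>> servo_tool(deltas=[[[0, 0, 0.002], [0, 0, 0]], [[0, 0, 0.0015], [0, 0, 0]], [[0, 0, 0], [0, 0, 0]]])

```text
time: 27.15
tool_pos: [519.9, -226.8, 68.4]
tcp_rot: [-2.792, -0.003, 1.556]
contact_force: [-1.2, 0.0, -2.8]
grip_width: 7.5
finger_force: 30.0
```

>>> servo_tool(deltas=[[[0, 0, 0.0015], [0, 0, 0]], [[0, 0, 0], [0, 0, 0]]])

```text
time: 27.4
tool_pos: [519.3, -226.8, 67.0]
tcp_rot: [-2.792, -0.003, 1.556]
contact_force: [0.8, 0.9, -1.9]
grip_width: 7.8
finger_force: 30.0
```

>>> servo_tool(deltas=[[[0, 0, 0.001], [0, 0, 0]], [[0, 0, 0.001], [0, 0, 0]], [[0, 0, 0], [0, 0, 0]]])

```text
time: 27.78
tool_pos: [519.4, -227.1, 66.5]
tcp_rot: [-2.795, -0.002, 1.556]
contact_force: [0.2, -1.0, 4.7]
grip_width: 7.7
finger_force: 30.0
```

>>> servo_tool(deltas=[[[0, 0, 0.001], [0, 0, 0]], [[0, 0, 0.001], [0, 0, 0]], [[0, 0, 0], [0, 0, 0]]])

```text
time: 28.15
tool_pos: [519.4, -227.9, 66.1]
tcp_rot: [-2.796, 0.0, 1.556]
contact_force: [2.5, -1.4, 13.3]
grip_width: 7.9
finger_force: 30.0
```

It touches the ledge within 2 mm of prediction, which is too low to be the lip. I'll ease off a little and move to the board.

>>> servo_tool(deltas=[[[0, 0, -0.0015], [0, 0, 0]], [[0, 0.0015, 0], [0, 0, 0]], [[0, 0.001, 0], [0, 0, 0]], [[0, 0, 0], [0, 0, 0]]])

```text
time: 28.65
tool_pos: [520.6, -227.6, 65.7]
tcp_rot: [-2.792, -0.001, 1.556]
contact_force: [-0.8, -1.4, 11.9]
grip_width: 8.2
finger_force: 30.1
```

>>> servo_tool(deltas=[[[0, 0.001, 0], [0, 0, 0]], [[0, 0.001, 0], [0, 0, 0]], [[0, 0, 0], [0, 0, 0]]])

```text
time: 29.02
tool_pos: [522.1, -227.6, 65.2]
tcp_rot: [-2.791, -0.001, 1.556]
contact_force: [-1.8, -0.8, 13.0]
grip_width: 7.9
finger_force: 30.1
```

>>> servo_tool(deltas=[[[0, 0.001, 0], [0, 0, 0]], [[0, 0, 0], [0, 0, 0]]])

```text
time: 29.28
tool_pos: [522.6, -227.6, 65.0]
tcp_rot: [-2.79, -0.001, 1.556]
contact_force: [-3.0, -0.6, 13.2]
grip_width: 7.9
finger_force: 30.2
```

>>> servo_tool(deltas=[[[0, 0.001, -0.0005], [0, 0, 0]], [[0, 0.001, -0.0005], [0, 0, 0]], [[0, 0, 0], [0, 0, 0]]])

```text
time: 29.65
tool_pos: [523.2, -227.4, 64.8]
tcp_rot: [-2.786, -0.002, 1.555]
contact_force: [-7.4, -1.5, 11.3]
grip_width: 7.9
finger_force: 30.2
```

>>> servo_tool(deltas=[[[0, 0.001, 0], [0, 0, 0]], [[0, 0.001, 0], [0, 0, 0]], [[0, 0, 0], [0, 0, 0]]])

```text
time: 30.02
tool_pos: [524.0, -227.4, 64.5]
tcp_rot: [-2.784, -0.002, 1.554]
contact_force: [-11.9, -1.0, 14.1]
grip_width: 8.0
finger_force: 30.5
```

```bash
python3 - <<'E'
from h import *
np.set_printoptions(precision=2,suppress=True)
s=[512,-227,-1,-.016]
t,Rt,oo=goal(s,[-4,0,0]);o=bot.get_obs();print(o['tool_pos'],o['contact_force'],o['moment'],delta(t,Rt))
E
```

```text
[ 523.98 -227.36   64.52] [-11.93  -1.04  14.1 ] [-0.16  2.93 -0.34] (array([ 0.16, -0.32,  1.49]), array([-0.44, -0.13,  0.02]))
```

>>> servo_tool(deltas=[[[0, 0, -0.001], [0, 0, 0]], [[0, 0, -0.001], [-0.5, 0, 0]], [[0, 0, 0], [-0.5, 0, 0]], [[0, 0, 0], [0, 0, 0]]])

```text
time: 30.52
tool_pos: [524.1, -227.3, 64.5]
tcp_rot: [-2.8, -0.003, 1.554]
contact_force: [-12.3, -3.3, 4.5]
grip_width: 7.9
finger_force: 30.4
```

```bash
python3 - <<'E'
from h import *
np.set_printoptions(precision=2,suppress=True)
s=[512,-227,-1,-.016]
t,Rt,oo=goal(s,[-4,0,0]);o=bot.get_obs();print(o['tool_pos'],o['tcp_rot'],o['contact_force'],o['moment'],delta(t,Rt))
E
```

```text
[ 524.05 -227.33   64.52] [-2.8  -0.    1.55] [-12.32  -3.3    4.53] [-0.47  2.23 -0.31] (array([ 0.13, -0.41,  1.51]), array([ 0.49, -0.19,  0.03]))
```

>>> servo_tool(deltas=[[[0, 0, 0.001], [0, 0, 0]], [[0, 0, 0.001], [0, 0, 0]], [[0, -0.001, 0], [0, 0, 0]], [[0, -0.001, 0], [0, 0, 0]], [[0, 0, 0], [0, 0, 0]]])

```text
time: 31.15
tool_pos: [523.9, -227.4, 64.5]
tcp_rot: [-2.806, -0.002, 1.555]
contact_force: [-5.7, -1.8, 10.4]
grip_width: 8.2
finger_force: 30.3
```

The plate stands on the ledge and bears on the board, so I release.

>>> servo_tool(deltas=[[[0, 0, 0], [0, 0, 0]], [[0, 0, 0], [0, 0, 0]], [[0, 0, 0], [0, 0, 0]], [[0, 0, 0], [0, 0, 0]]], fingers=0.2)

```text
time: 31.65
tool_pos: [526.0, -226.8, 62.8]
tcp_rot: [-2.81, -0.003, 1.556]
contact_force: [0.2, 0.2, 0.7]
grip_width: 18.3
finger_force: 0.0
```

>>> servo_tool(deltas=[[[0, 0, -0.01], [0, 0, 0]], [[0, 0, -0.015], [0, 0, 0]], [[0, 0, -0.02], [0, 0, 0]], [[0, 0, -0.025], [0, 0, 0]], [[0, 0, -0.03], [0, 0, 0]], [[0, 0, 0], [0, 0, 0]]])

```text
time: 32.4
tool_pos: [560.5, -228.2, 160.7]
tcp_rot: [-2.816, -0.0, 1.557]
contact_force: [-0.2, 0.6, 0.1]
grip_width: 18.6
finger_force: 0.0
```

```bash
python3 - <<'E'
from h import *
I=bot.capture('side')
def W(p,o=(0,0,0)):
    return [np.array(st(o[0]-8+a,b,c_))  for a,b,c_ in ((0,45,0),(0,-45,0),(0,-45,92),(0,-27,110),(0,27,110),(0,45,92))]
s=[512,-227,-1,-.016]
q=P('side',place(s,np.array(W(s))));print(q.round(1).tolist())
x,y=325,160
d=I[y:y+56,x:x+58].astype(int)
print('cols 325..382')
for r in range(56):print(y+r,''.join('%x'%(v//48) for v in d[r].sum(1)),''.join('%x'%min(15,max(0,(v[0]-v[2])//5)) for v in d[r]))
E
```

```text
[[350.0, 209.3], [359.7, 197.2], [351.0, 170.2], [347.3, 166.9], [341.0, 173.2], [340.7, 181.1]]
cols 325..382
160 7788999999999999999999999999999999999999999999999999998887 46abcbcddcddddddddddddddeddddddddeddddddddddddddeddcccbbb7
161 7788999999999999999999999999999999999999999999999999999988 26abbccddddddddcddddddeddddddddddddddeedddddddddddccdccbba
162 8789999999999999999999999999999999999999999999999999999988 36abbbccddddddddddedddddddddddddddddddddddddddddddddccccbb
163 7788999999999999999999999999999999999999999999999999999998 479abbccdcdddcdddcdddddddddddeddddddddeddddddddddddddcccbb
164 6789999999999999999999999999999999999999999999999999999999 37bbbccccdddddddddddddddddddddddddddddddddddddddddddddcddc
165 6689999999999999999999999999999999999999999999999999999999 36bbcccccddddddeddddeddddddedddddddddddeddddddddddddeddddc
166 6577999999999999999999999999999999999999999999999999999999 249abcccdcddddddeddedccdddddddddddddddddddddcddeddddeddddc
167 655799999999999997789b999999999999999999999999999999999999 3478bbcdcdddddeddbba868cddddeddddddddeddddddddddddddedddcc
168 677899999
[... 5142 characters left out ...]
4444343479999999999999999999999 10100000013322110001011110010011013adedddddddddddddddddedd
211 555566678acc8556777754444544334434599999999999999999999999 42110000022221201110010101111110148ceeddedddddddddddddddcd
212 76666557acc96456776664343333344447799999999999999999999999 8776532123331211101001111011100049bdddddddeddddddddddddddd
213 88887779cca64555666776554334433479999999999999999999999999 aaaba962332111110000000001011003acdddcdddddddddedddddddddd
214 888888acca645554555687666655644589999999999999999999999997 bbbcba53322122121100121100100117bcccccdcdddecddddcdedddddb
215 88899bcca65455566767b8656666755788889898999999999999999996 bbbdc633321111268863321101011259bbbcbbccccdddcddddddddddd9
```

The plate's outline in the side view matches the prediction for a flat, centred lean within about 1 px: near edge (340,181) to (350,209), top (346,167). The fingers are clear and the bar is at its stop. I hand it in.

```bash
python3 - <<'E'
from plant import bot
print(bot.close_job())
E
```

```text
the job is handed in; nothing more can be done
None
```

The job is handed in at about 32 s. The keeper bar is swung to its stop, and the clipped plate is leaning on the stand, flat and centred to within about 2 mm in the side view. After the release I did not re-check the other two plates, the comb or the bar; I never moved near the comb, and the bar was at its stop when last measured.

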